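# Load the knob tumbler and press its start plunger

### The arm

A 6-joint arm with a two-finger parallel gripper is mounted at the origin on the work surface. World frame = base frame: x ahead of the robot, y to its left, z up, the work surface at z = 0. Lengths are in mm, angles in rad, forces in N, time in s.
With the tool pointing down it reaches from about 300 to 775 mm from the base axis. Payload 14.6 kg.
Tool frame: the origin (TCP) lies at the very end of the fingers, on their centre line; the grasp point (between the pads) lies 19 mm behind it; z points along the fingers, y is the line along which they close (so a half turn about z gives the same grasp; the last joint's range is limited). The gripper opens to 94 mm and grips with 3 to 60 N. Pads are 16 mm wide; open, the fingers measure 119 mm over their backs; the gripper's body (75 mm by 177 mm) begins 78 mm behind the grasp point.
Start: joints at [-1.214, 0.3, 1.521, -0, 1.321, -0.067], TCP at [226.167, -501.336, 172.146] pointing down, gripper open.
Joint ranges: [-3.03, 3.03], [-0.79, 2.21], [0.23, 2.52], [-1.04, 4.18], [0, 3.07], [-2.55, 2.55]. Speed limits (rad/s): [2.22, 2.22, 2.57, 3.14, 3.14, 3.14].

### API

Orientations are given as [roll, pitch, yaw] about the fixed x, y, z axes, in that order (R = Rz(yaw) Ry(pitch) Rx(roll)).
In Python, from cell import manip gives the robot as it stands.
- The arm moves only by the tool servo_tool, never from a script. Its argument "rows" is a list of rows, each a list of 7 numbers: the turn, a rotation vector about the world's x, y, z in degrees, then the shift along the world's x, y, z in mm, then the closure, from 0 (fully open) to 1 (shut). In form: [[rx, ry, rz, dx, dy, dz, fingers], ...]. A call has 1 to 20 rows; each row shifts and turns the commanded pose from where the row before left it; what a row does not reach is not made up. A row lasts 1/8 s, in which the tool goes at most 62.5 mm and 10.7 degrees, less where a joint would pass 70% of its speed; a pose out of reach is approached as far as the arm can. A call with a gripper value outside its range is refused whole. The fingers move at their own pace and stop on an object; "grip_force" is the grip in N (left out, the last holds). Time passes only in rows, so rows that do not move let the fingers close. It gives the time, the measured TCP pose, the force, the opening and the grip force at its end, in the units of the state.
- manip.read_state(): the state, without advancing time (a new reading comes with each control period).
- manip.camera(name): name is "scene" or "top" or "wrist"; returns the picture (400x640x3 uint8, red, green, blue); there is no depth.
- manip.camera_info(name): a dict with "fx", "fy", "cx", "cy" (pixels), "D" ([k1, k2, p1, p2, k3] as OpenCV has them; the pictures are not rectified), "position" and "rotation" of the camera in the world; the wrist camera has in their place "T_tool_cam" (4x4, takes a point from camera to tool coordinates, whose origin is the TCP and whose axes are the flange's). Camera axes: x right, y down, z forward; pixel columns grow to the right and rows downward; lengths in mm; the calibration is good to about 2 mm. A picture is of the moment at which its call begins: read the wrist's pose just before it. camera_info takes no time and is no camera call.
- manip.sign_off(): hands the job in; it is judged then, once.
The state is a dict: "clock": time; "joints": joint angles; "qd": joint speeds; "effort": joint torques, N m; "eef_pos": TCP position; "eef_rot": TCP orientation; "wrist_force": force on the tool from outside, world axes, zero at the start; "moment": the same for the moment, N m; "finger_gap": finger opening in mm; "finger_force": force on a finger pad.
Only numpy, scipy, OpenCV 4.12 (cv2) and the standard library are available. Lean on these libraries where they do the work, as an engineer would, in place of code of your own. Each camera call takes 0.05 s, during which the arm holds its last target. There are 200 camera calls.

### The job

Tip all six wooden knobs out of the scoop into the tumbler's bowl and stand the empty scoop upright back on the bench. Then press the start pedestal's spring plunger all the way down to its stop, without forcing it, keep it down for a good second, and let it come back up. Do not touch the wet white panel, and do not push the other things on the bench about.

Things in the scene. Friction and masses are not known exactly. Their poses are not given: they have to be found in the camera images.
- tumbler: Grey round vibratory tumbler with an open bowl on top, fixed to the bench at the left or the right. Origin on its axis at bench level; z up. The bowl's rim is 190 mm across and 125 mm above the bench, wall 5 mm; its floor is 53 mm above the bench, 142 mm across, with a small steel cone, 22 mm high, in the middle.
- bowl_floor (a point): Centre of the tumbler bowl's inner floor, 53 mm above the bench, on the bowl's axis.
- pedestal: Grey start pedestal fixed at the other side: base 130 x 120 mm, a block with a sloping top, and a spring plunger with a black disc-shaped head. Origin under the base's centre, z up, front = its own -x. The plunger's axis leans 30 degrees from vertical towards the front: in this frame the head points along (-0.5, 0, 0.866); pressing goes the other way.
- collar (a point): Centre of the top of the fixed steel collar (48 mm across) on the plunger's axis. The head (64 mm across, 18 mm thick, flat) has its top, when up, 60 to 90 mm from this point along that axis: the stem is screwed to a different height each time, which is not reported and shifts the stop too. Find it by touch or sight.
- plunger (a joint): How far the plunger is pushed in, in m: 0 up, 0.024 on its stop. The spring takes about 4 N to start moving and 10 to 11 N just before the stop; it returns by itself when let go.
- buffer (a joint): How far the rubber buffer under the plunger's stem is crushed, in m: 0 at rest and in a normal press; it begins to give when the plunger is pushed on its stop with over about 10 N (8 N per mm), and it is harmed beyond 0.0035 (about 36 N).
- scoop: Aluminium scoop: a conical cup with a straight wooden handle, loose, upright on the bench, the six knobs in it. Origin under the cup's centre; z up. Cup 62 mm high, 90 mm across at the rim, 48 mm at the foot, wall 3 mm. The handle points along +x: a bar 12 mm wide (y), 16 mm high, its axis 50 mm above the foot; free to grip from 60 to 135 mm from the cup's axis.
- knob0: Turned wooden cabinet knob, one of six alike: a 25 mm ball with a short 13 mm stub, 14 g. Origin at the ball's centre. At the start it lies in the scoop.
- knob1: Turned wooden cabinet knob, one of six alike: a 25 mm ball with a short 13 mm stub, 14 g. Origin at the ball's centre. At the start it lies in the scoop.
- knob2: Turned wooden cabinet knob, one of six alike: a 25 mm ball with a short 13 mm stub, 14 g. Origin at the ball's centre. At the start it lies in the scoop.
- knob3: Turned wooden cabinet knob, one of six alike: a 25 mm ball with a short 13 mm stub, 14 g. Origin at the ball's centre. At the start it lies in the scoop.
- knob4: Turned wooden cabinet knob, one of six alike: a 25 mm ball with a short 13 mm stub, 14 g. Origin at the ball's centre. At the start it lies in the scoop.
- knob5: Turned wooden cabinet knob, one of six alike: a 25 mm ball with a short 13 mm stub, 14 g. Origin at the ball's centre. At the start it lies in the scoop.
- tape: Bystander: roll of masking tape with a cardboard core, lying flat: 84 mm across, 24 mm high. Origin at its underside.
- sandblock: Bystander: cork sanding block, 100 x 55 x 35 mm. Origin at its underside.
- jar: Bystander: closed glass jar, 60 mm across, 85 mm high. Origin at its underside.
- tin: Bystander: closed paint tin, fixed, 100 mm across, 120 mm high. Origin at its underside.
- brush: Bystander: flat paint brush, 205 mm, lying on the bench. Origin at its underside.
- roller: Bystander: small paint roller, fixed, 110 mm fabric sleeve (40 mm thick) with a wire frame and a wooden grip. Origin at its underside.
- panel: Bystander: freshly painted white drawer front, 340 x 120 mm, 18 mm thick, lying flat at the far side of the bench; it must not be touched. Origin under its centre.
Not all that is in view belongs to the job. What is shaped like the scoop but red is not meant. Leave any green look-alike of the tumbler alone.

How it is judged (in metres and radians):
On the way, in this order (a step that is already met when the one before it is completed fails the run):
1. all six knobs lie in the tumbler's bowl (horizontal distance between each of knob0, knob1, knob2, knob3, knob4, knob5 and bowl_floor below 0.09 m and z of knob0 in the frame of bowl_floor between -0.003 and 0.06 m and z of knob1 in the frame of bowl_floor between -0.003 and 0.06 m and z of knob2 in the frame of bowl_floor between -0.003 and 0.06 m and z of knob3 in the frame of bowl_floor between -0.003 and 0.06 m and z of knob4 in the frame of bowl_floor between -0.003 and 0.06 m and z of knob5 in the frame of bowl_floor between -0.003 and 0.06 m), for 0.2 s.
2. the scoop stands upright on the bench, let go, the knobs still in the bowl (all of step 1 and angle between scoop's own z axis and vertical below 0.1 rad and height (world z) of scoop between -0.008 and 0.008 m and contact force between the fingers and scoop below 0.3 N and linear speed of scoop below 0.03 m/s), for 0.2 s.
3. the plunger is kept down on its stop (within 1.5 mm) for one second (value of joint plunger above 0.0225 m), for 1 s.
At the end, for the whole second after the job is handed in: All six knobs lie in the tumbler's bowl (centres within 90 mm of its axis, below its rim), the scoop stands upright on the bench (foot within 8 mm of it, tilt under 0.1 rad), still and let go, and the plunger is back up (under 4 mm pushed in) (all of step 2 and value of joint plunger below 0.004 m); the robot touches nothing.
It fails at once if the plunger is forced: the buffer under its stem is crushed by more than 3.5 mm (about 36 N) (value of joint buffer above 0.0035 m).
It fails at once if the robot or the scoop touches the wet panel (contact force between any of the fingers, the arm, scoop and panel above 0.5 N).
It fails at once if a bystander is moved by more than 40 mm (distance of any of tape, sandblock, jar, brush from where it was at the start of the episode above 0.04 m).
It also fails if it takes over 70 s, if anything falls off the work surface, if the arm or the gripper's body presses on something with over 40 N, if the wrist force passes 120 N, or if a joint passes its speed limit or range.

## Working session

There is one attempt and no reset: what is moved stays moved. The work goes in short steps, Python scripts to look and compute and a tool call to move; the robot and the scene stay as the last step left them, time stands still between calls to the robot, and variables do not carry over. Pictures are saved under pics/ and viewed, at most 10 in all, crops included, and the job is handed in when it is done.

Besides the shell and the picture viewer there is one more tool, called after "Call:" as name(argument=value, ...), one argument or row to a line, values as JSON. servo_tool: Moves the arm, as the interface text tells. Its arguments: {"type":"object","properties":{"rows":{"type":"array","items":{"type":"array","items":{"type":"number"}}},"grip_force":{"type":"number"}},"required":["rows"]}

```bash
mkdir -p pics
cat > h.py <<'E'
import numpy as np, cv2
from cell import manip
from scipy.spatial.transform import Rotation as R
def save(n,im): cv2.imwrite('pics/'+n,cv2.cvtColor(im,cv2.COLOR_RGB2BGR))
def load(n): return cv2.cvtColor(cv2.imread('pics/'+n),cv2.COLOR_BGR2RGB)
def ray(info,px,T=None):
    K=np.array([[info['fx'],0,info['cx']],[0,info['fy'],info['cy']],[0,0,1]])
    p=cv2.undistortPoints(np.array(px,float).reshape(-1,1,2),K,np.array(info['D'],float)).reshape(-1,2)
    d=np.c_[p,np.ones(len(p))]
    if T is None: Rm,o=np.array(info['rotation']),np.array(info['position'])
    else: Rm,o=T[:3,:3],T[:3,3]
    return o,d@Rm.T
def plane(info,px,z,T=None):
    o,d=ray(info,px,T); return o+d*((z-o[2])/d[:,2])[:,None]
def proj(info,P,T=None):
    if T is None: Rm,o=np.array(info['rotation']),np.array(info['position'])
    else: Rm,o=T[:3,:3],T[:3,3]
    K=np.array([[info['fx'],0,info['cx']],[0,info['fy'],info['cy']],[0,0,1]])
    r=Rm.T; return cv2.projectPoints(np.array(P,float).reshape(-1,3),cv2.Rodrigues(r)[0],-r@o,K,np.array(info['D'],float))[0].reshape(-1,2)
def tri(rays):
    A=np.zeros((3,3));b=np.zeros(3)
    for o,d in rays:
        d=d/np.linalg.norm(d);M=np.eye(3)-np.outer(d,d);A+=M;b+=M@o
    return np.linalg.solve(A,b)
def wristT(s,info):
    T=np.eye(4);T[:3,:3]=R.from_euler('xyz',s['eef_rot']).as_matrix();T[:3,3]=s['eef_pos'];return T@np.array(info['T_tool_cam'])
E
python3 - <<'E'
from h import *
s=manip.read_state();print(s)
for n in ['scene','top','wrist']:
    save(n+'0.png',manip.camera(n)); i=manip.camera_info(n); print(n,{k:np.round(v,3).tolist() for k,v in i.items() if not isinstance(v,str)})
E
```

```text
{'clock': 0.0, 'joints': array([-1.21355688e+00,  3.00440976e-01,  1.52158158e+00, -4.48483240e-05,
        1.32067981e+00, -6.65786696e-02]), 'qd': array([ 2.16248288e-03,  1.60718883e-03,  5.17938412e-04,  9.99937589e-04,
       -4.36934466e-04, -2.09380032e-05]), 'effort': array([ 2.29265161e-04, -5.31799507e+01, -3.52732408e+01,  7.08829612e-02,
        2.43914605e-02, -1.20249942e-04]), 'eef_pos': array([ 226.07656405, -501.06363649,  171.60266026]), 'eef_rot': array([-3.14048252e+00, -3.04838996e-05,  4.23829222e-01]), 'wrist_force': array([-0.49263192, -0.4814591 , -0.00777116]), 'moment': array([0.03522543, 0.02236387, 0.03645901]), 'finger_force': 0.0, 'finger_gap': 93.64488237548754}
scene {'fx': 436.812, 'fy': 436.812, 'cx': 323.46, 'cy': 198.32, 'D': [-0.024, 0.0, 0.0, 0.0, 0.0], 'position': [1504.834, -292.259, 1366.274], 'rotation': [-2.486, 0.015, 1.28]}
top {'fx': 514.409, 'fy': 514.409, 'cx': 322.821, 'cy': 203.906, 'D': [0.046, 0.0, 0.0, 0.0, 0.0], 'position': [445.16, 6.04, 1670.325], 'rotation': [-3.055, -0.019, -1.592]}
wrist {'fx': 346.456, 'fy': 346.456, 'cx': 315.004, 'cy': 198.739, 'D': [-0.075, 0.0, 0.0, 0.0, 0.0], 'T_tool_cam': [[-0.0, -0.963, -0.269, 78.123], [1.0, -0.0, 0.001, 0.414], [-0.001, -0.269, 0.963, -213.644], [0.0, 0.0, 0.0, 1.0]]}
```

View pics/scene0.png

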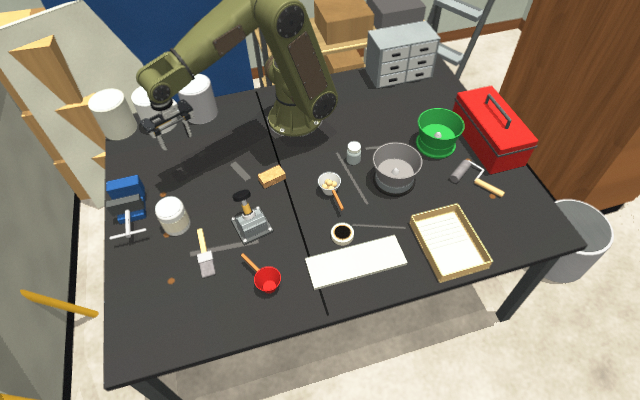

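View pics/top0.png

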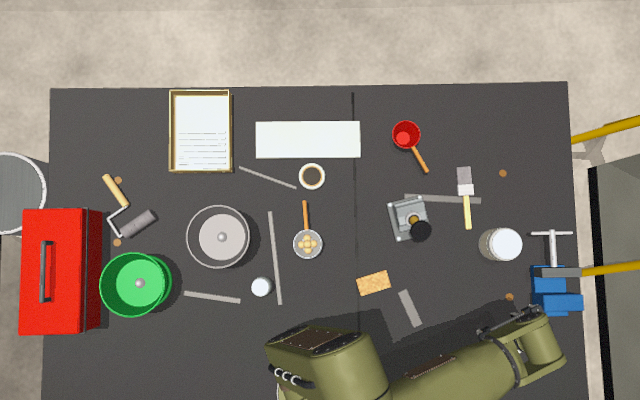

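Top view candidates:
- Scoop: aluminium at (307,243) with its handle up to (305,200). The red look-alike at (406,135) is rejected.
- Tumbler: grey at (219,236). The green look-alike at (136,284) is rejected.
- Pedestal: (410,220), with the black head at (421,231).

In the scene view these are the scoop at (330,183), tumbler at (397,165) and pedestal at (250,222).

```bash
python3 - <<'E'
import re
t=open('h.py').read()
t=t.replace("np.array(info['rotation'])","rotm(info)").replace("def ray","def rotm(info):\n    r=np.array(info['rotation']); return r if r.shape==(3,3) else R.from_euler('xyz',r).as_matrix()\ndef ray",1)
open('h.py','w').write(t)
E
cat > m1.py <<'E'
from h import *
S,T=load('scene0.png'),load('top0.png'); si,ti=manip.camera_info('scene'),manip.camera_info('top')
def blob(im,mask,box):
    x0,y0,x1,y1=box; m=np.zeros(mask.shape,np.uint8); m[y0:y1,x0:x1]=mask[y0:y1,x0:x1]
    n,l,st,c=cv2.connectedComponentsWithStats(m); k=1+np.argmax(st[1:,4]); return (l==k).astype(np.uint8)
def hsv(im): return cv2.cvtColor(im,cv2.COLOR_RGB2HSV)
hS,hT=hsv(S),hsv(T)
og=lambda h:((h[...,0]>5)&(h[...,0]<18)&(h[...,1]>140)&(h[...,2]>90)).astype(np.uint8)
mt=blob(T,og(hT),(295,190,320,232)); ms=blob(S,og(hS),(325,180,350,215))
yt,xt=np.nonzero(mt); ys,xs=np.nonzero(ms)
print('handle top',xt.min(),xt.max(),yt.min(),yt.max(),'scene',xs.min(),xs.max(),ys.min(),ys.max())
et=(xt[yt<=yt.min()+1].mean(),yt.min()); es=(xs[ys>=ys.max()-1].mean(),ys.max())
print('handle end tri',tri([(lambda r:(r[0],r[1][0]))(ray(ti,[et])),(lambda r:(r[0],r[1][0]))(ray(si,[es]))]))
print('handle pts z50',plane(ti,[et,(xt[yt>=yt.max()-1].mean(),yt.max())],52))
def two(a,b): return tri([(lambda r:(r[0],r[1][0]))(ray(ti,[a])),(lambda r:(r[0],r[1][0]))(ray(si,[b]))])
# rims by brightness vs dark bench
def rim(im,box,thr=80):
    x0,y0,x1,y1=box;g=im.max(2);m=blob(im,(g>thr).astype(np.uint8),box);c=max(cv2.findContours(m,0,2)[0],key=cv2.contourArea);return cv2.fitEllipse(cv2.convexHull(c)),m.sum()
print('tumbler top',rim(T,(180,198,258,275)))
print('scoop top',rim(T,(288,229,326,262)))
print('top pole cone',two((221.5,237),(400,169)))
blk=(T.max(2)<25).astype(np.uint8); b=blob(T,blk,(408,218,434,245)); e=cv2.fitEllipse(max(cv2.findContours(b,0,2)[0],key=cv2.contourArea));print('head top',e)
E
python3 m1.py
python3 - <<'E'
from h import *
S,T=load('scene0.png'),load('top0.png')
a=cv2.resize(T[185:275,180:340],None,fx=5,fy=5,interpolation=2)[:, :800]
b=cv2.resize(T[190:250,380:440],(300,300),interpolation=2); c=cv2.resize(S[180:250,220:290],(300,300),interpolation=2)
# canvas
o=np.zeros((600,800,3),np.uint8); o[:300,:533]=cv2.resize(a,(533,300)); o[300:,:300]=b;o[300:,300:600]=c
save('crop1.png',o)
E
```

```text
handle top 302 308 200 228 scene 332 342 190 209
handle end tri [597.5762057   30.76312795  49.23111398]
handle pts z50 [[597.94401048  32.85998204  52.        ]
 [509.40975497  26.61215832  52.        ]]
tumbler top (((218.9384765625, 235.066650390625), (92.61100769042969, 133.40272521972656), 178.69277954101562), np.uint64(5407))Traceback (most recent call last):
  File "m1.py", line 20, in <module>
    print('scoop top',rim(T,(288,229,326,262)))
                      ~~~^^^^^^^^^^^^^^^^^^^^^
  File "m1.py", line 18, in rim
    x0,y0,x1,y1=box;g=im.max(2);m=blob(im,(g>thr).astype(np.uint8),box);c=max(cv2.findContours(m,0,2)[0],key=cv2.contourArea);return cv2.fitEllipse(cv2.convexHull(c)),m.sum()
                                                                                                                                     ~~~~~~~~~~~~~~^^^^^^^^^^^^^^^^^^^
cv2.error: OpenCV(4.12.0) /io/opencv/modules/imgproc/src/shapedescr.cpp:361: error: (-201:Incorrect size of input array) There should be at least 5 points to fit the ellipse in function 'fitEllipseNoDirect'
```

View pics/crop1.png

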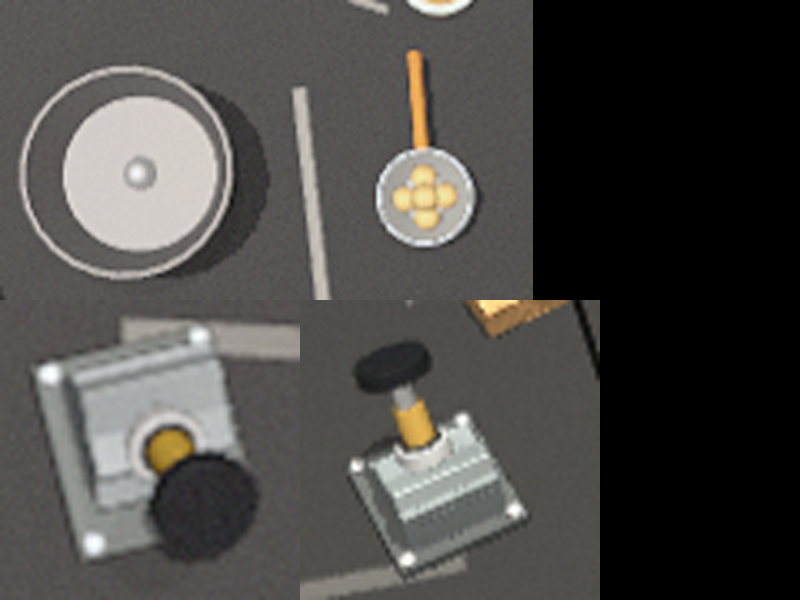

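The crop confirms the aluminium scoop with its knobs, the grey tumbler, and the pedestal with its black head pointing towards lower right in the image. Next I measure these across two views.

```bash
cat > m2.py <<'E'
from h import *
S,T=load('scene0.png'),load('top0.png'); si,ti=manip.camera_info('scene'),manip.camera_info('top')
def r1(i,p): o,d=ray(i,[p]); return o,d[0]
def two(a,b):
    p=tri([r1(ti,a),r1(si,b)]); e=np.hypot(*(proj(ti,[p])[0]-a)),np.hypot(*(proj(si,[p])[0]-b)); return np.round(p,1),np.round(e,1)
def ell(im,box,cond,name):
    x0,y0,x1,y1=box;m=np.zeros(im.shape[:2],np.uint8);m[y0:y1,x0:x1]=cond(im[y0:y1,x0:x1].astype(int)).astype(np.uint8)
    m=cv2.morphologyEx(m,cv2.MORPH_CLOSE,np.ones((3,3)))
    n,l,st,c=cv2.connectedComponentsWithStats(m);k=1+np.argmax(st[1:,4]);p=np.argwhere(l==k)[:,::-1].astype(np.int32)
    e=cv2.fitEllipse(cv2.convexHull(p)) ;print(name,np.round(e[0],1),np.round(e[1],1),round(e[2]),len(p));return np.array(e[0])
gr=lambda a:(a.min(2)>105)&((a.max(2)-a.min(2))<40)
dk=lambda a:a.max(2)<38
sT=ell(T,(288,224,327,262),gr,'scoop rim T'); tT=ell(T,(180,198,258,275),gr,'tumbler T')
sS=ell(S,(312,168,345,200),gr,'scoop S'); 
hT=ell(T,(405,215,436,246),dk,'head T'); hS=ell(S,(228,186,254,206),dk,'head S')
print('scoop rim',plane(ti,[sT],62),two(sT,sS))
print('tumbler rim',plane(ti,[tT],125),'cone tip',two((221.8,237),(400.5,169.5)))
print('head ctr',two(hT,hS))
col=two((413.4,218.9),(248.5,225.5)-np.array([0,0])); print('collar rough',col)
c2=lambda x,y:(380+x/5,190+y/5); s2=lambda x,y:(220+(x-300)*70/300,180+(y-300)*70/300)
for a,b in [((50,74),(405,558)),((200,36),(514,510)),((94,243),(357,466))]: print('bolt',two(c2(*a),s2(*b)),plane(ti,[c2(*a)],10))
print('collar',two(c2(166,145),s2(420,447)))
print('jar',plane(ti,[(261,287)],85),'block',plane(ti,[(373,283)],35),'bowl/tape',plane(ti,[(312,176)],24),'tape/panel edges',plane(ti,[(256,158),(360,158)],18))
E
python3 m2.py
```

```text
scoop rim T [307.1 243.7] [29.6 29.8] 28 487
tumbler T [217.3 236.2] [63.5 64.8] 49 2304
scoop S [328.8 182.1] [22.3 23.3] 28 284
head T [419.8 225. ] [ 8.8 13.1] 74 13
head S [237.4 198.1] [ 4.2 11.4] 86 26
scoop rim [[460.12928893  23.93694426  62.        ]] (array([460. ,  23.2,  50.7]), array([0.3, 0.2]))
tumbler rim [[487.81096531 290.43138785 125.        ]] cone tip (array([490.2, 298.3,  62.9]), array([3.6, 2.8]))
head ctr (array([ 506.2, -322.7,  139. ]), array([3. , 2.5]))
collar rough (array([ 534.3, -319.9,    3.9]), array([0.7, 0.6]))
bolt (array([ 578.3, -300.2,  -37.9]), array([14. , 12.3])) [[ 580.74531543 -246.72138457   10.        ]]
bolt (array([ 609.2, -287.3,   81.2]), array([14.3, 12.5])) [[ 603.59328545 -345.09465184   10.        ]]
bolt (array([ 465.2, -325.5,  -41.4]), array([13.8, 11.7])) [[ 470.78266069 -271.51404041   10.        ]]
collar (array([ 530.2, -309.1,   66.5]), array([0., 0.]))
jar [[331.8523314  166.09467764  85.        ]] block [[ 332.62244772 -180.97661495   35.        ]] bowl/tape [[677.80489187   4.49940724  24.        ]] tape/panel edges [[ 740.72026452  184.55379992   18.        ]
 [ 734.7104682  -152.72672304   18.        ]]
```

Call:
servo_tool(
  rows=[
    [3.5, -9.4, 0, 0, 0, 20, 0],
    [0, 0, 0, 0, 0, 0, 0],
  ],
)

```text
clock: 0.4
eef_pos: [224.8, -502.3, 192.9]
eef_rot: [3.128, -0.176, 0.422]
wrist_force: [0.7, 0.5, -1.3]
finger_gap: 94.1
finger_force: 0.0
```

```bash
python3 -c "
from h import *
s=manip.read_state();print(s['joints'],s['eef_pos'],s['eef_rot'],s['clock'])"
```

```text
[-1.31361227  0.28543843  1.5018277   0.17904931  1.37316011 -0.20087874] [ 224.8466228  -502.34697467  192.94721043] [ 3.12813705 -0.1757123   0.42234354] 0.4
```

Call:
servo_tool(
  rows=[
    [-3.5, 9.4, 0, 24, 41, 2, 0],
    [0, 0, -2, 24, 41, 0, 0],
    [0, 0, -2, 24, 41, 0, 0],
    [0, 0, -2, 24, 41, 0, 0],
    [0, 0, -2, 24, 41, 0, 0],
    [0, 0, -2, 24, 41, 0, 0],
    [0, 0, -2, 24, 41, 0, 0],
    [0, 0, -2, 24, 41, 0, 0],
    [0, 0, -2, 24, 41, 0, 0],
    [0, 0, -2, 24, 41, 0, 0],
    [0, 0, -2, 24, 41, 0, 0],
    [0, 0, -1, 24, 41, 0, 0],
    [0, 0, 0, 24, 40, 0, 0],
    [0, 0, 0, 0, 0, 0, 0],
    [0, 0, 0, 0, 0, 0, 0],
  ],
)

```text
clock: 2.28
eef_pos: [537.8, 30.5, 193.6]
eef_rot: [3.14, 0.001, 0.058]
wrist_force: [-0.1, -0.4, -0.8]
finger_gap: 94.1
finger_force: 0.0
```

```bash
python3 -c "
from h import *
s=manip.read_state();print(s['joints'],s['eef_pos'],s['eef_rot'],s['clock'])
save('w1.png',manip.camera('wrist'))
import pickle;pickle.dump(s,open('w1.pkl','wb'))"
```

```text
[-1.05491168e-02  2.59000688e-01  1.52272295e+00 -1.34019925e-03
  1.36068824e+00  1.50267354e+00] [537.76594616  30.5304728  193.63160378] [3.14034097e+00 9.06713982e-04 5.78531638e-02] 2.275
```

View pics/w1.png

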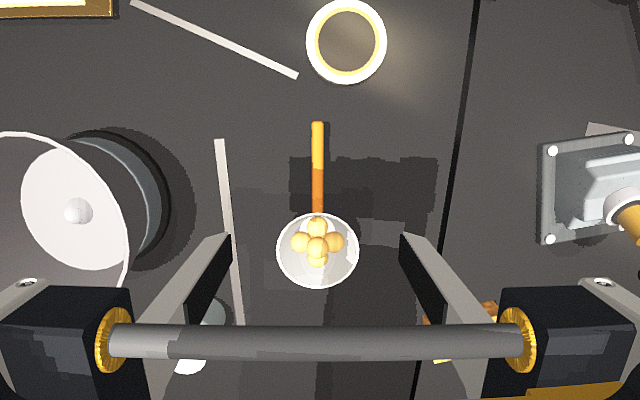

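Wrist view: scoop cup centre (318,250), handle from (319,212) to its end at (317,122), tumbler rim on the left, pedestal on the right with its collar at about (625,205).

```bash
cat > m3.py <<'E'
from m2 import *
import pickle
s=pickle.load(open('w1.pkl','rb')); wi=manip.camera_info('wrist'); WT=wristT(s,wi); W=load('w1.png')
h=cv2.cvtColor(W,cv2.COLOR_RGB2HSV); m=np.zeros(h.shape[:2],bool); m[110:215,300:335]=((h[...,0]>3)&(h[...,0]<20)&(h[...,1]>150)&(h[...,2]>90))[110:215,300:335]
y,x=np.nonzero(m); f=np.polyfit(y,x,1); y0=y.min(); print('handle px',y0,y.max(),np.polyval(f,[y0,200]), 'width',m.sum(1)[y0:y0+90:15])
pts=[(np.polyval(f,v),v) for v in (y0,y0+45,205)]
print('handle line z58',plane(wi,pts,58,WT))
r=lambda p:(lambda q:(q[0],q[1][0]))(ray(wi,[p],WT))
print('end tri W+T',tri([r(pts[0]),r1(ti,(305,199.7))]),'W+S',tri([r(pts[0]),r1(si,(340.5,209.3))]))
mk=cv2.morphologyEx(((W.min(2)>120)&((W.max(2).astype(int)-W.min(2))<40)).astype(np.uint8),3,np.ones((3,3)))
c=cv2.fitEllipse(np.array([(277,250),(359,247),(318,212.5),(317,288),(292,223),(344,222),(289,279),(346,278)],np.float32)); print('rim',c,plane(wi,[c[0]],62,WT),'tri rim',tri([r(c[0]),r1(ti,sT)]))
bp=[(553,151),(629,140),(550,239)]; print('ped bolts',plane(wi,bp,12,WT))
print('tumb cone tip',tri([r((78,208)),r1(ti,(221.8,237))]))
E
python3 m3.py | tail -20
```

```text
scoop rim [[460.12928893  23.93694426  62.        ]] (array([460. ,  23.2,  50.7]), array([0.3, 0.2]))
tumbler rim [[487.81096531 290.43138785 125.        ]] cone tip (array([490.2, 298.3,  62.9]), array([3.6, 2.8]))
head ctr (array([ 506.2, -322.7,  139. ]), array([3. , 2.5]))
collar rough (array([ 534.3, -319.9,    3.9]), array([0.7, 0.6]))
bolt (array([ 578.3, -300.2,  -37.9]), array([14. , 12.3])) [[ 580.74531543 -246.72138457   10.        ]]
bolt (array([ 609.2, -287.3,   81.2]), array([14.3, 12.5])) [[ 603.59328545 -345.09465184   10.        ]]
bolt (array([ 465.2, -325.5,  -41.4]), array([13.8, 11.7])) [[ 470.78266069 -271.51404041   10.        ]]
collar (array([ 530.2, -309.1,   66.5]), array([0., 0.]))
jar [[331.8523314  166.09467764  85.        ]] block [[ 332.62244772 -180.97661495   35.        ]] bowl/tape [[677.80489187   4.49940724  24.        ]] tape/panel edges [[ 740.72026452  184.55379992   18.        ]
 [ 734.7104682  -152.72672304   18.        ]]
handle px 121 212 [317.94763489 316.94919601] width [ 9  3  4  3 11 11]
handle line z58 [[598.44337887  30.27046747  58.        ]
 [553.39333263  28.15439011  58.        ]
 [511.90937734  26.20154333  58.        ]]
end tri W+T [598.4299246   29.14969721  53.84688603] W+S [597.10043602  28.12371259  47.3347414 ]
rim ((317.911376953125, 250.91038513183594), (75.14019775390625, 82.24761199951172), 80.72193908691406) [[461.39566566  22.12258985  62.        ]] tri rim [460.25210239  22.99955357  59.68446614]
ped bolts [[ 580.72150293 -251.11817132   12.        ]
 [ 601.94134467 -350.36218293   12.        ]
 [ 469.62957069 -274.92019662   12.        ]]
tumb cone tip [488.7381931  291.47198314  49.887246  ]
```

Call:
servo_tool(
  rows=[
    [0, 0, 0, -3, -3.5, -40, 0],
    [0, 0, 0, 0, 0, -40, 0],
    [0, 0, 0, 0, 0, -40, 0],
    [0, 0, -0.5, 0, 0, -30, 0],
    [0, 0, 0, 0, 0, -12, 0],
    [0, 0, 0, 0, 0, 0, 0],
    [0, 0, 0, 0, 0, 0, 1],
    [0, 0, 0, 0, 0, 0, 1],
    [0, 0, 0, 0, 0, 0, 1],
    [0, 0, 0, 0, 0, 0, 1],
    [0, 0, 0, 0, 0, 0, 1],
    [0, 0, 0, 0, 0, 0, 1],
    [0, 0, 0, 0, 0, 0, 1],
    [0, 0, 0, 0, 0, 0, 1],
  ],
  grip_force=60,
)

```text
clock: 4.08
eef_pos: [535.1, 27.2, 32.1]
eef_rot: [-3.142, 0.0, 0.049]
wrist_force: [0.4, 0.1, -0.0]
finger_gap: 17.5
finger_force: 0.0
```

Call:
servo_tool(
  rows=[
    [0, 0, 0, 0, 0, 0, 1],
    [0, 0, 0, 0, 0, 0, 1],
    [0, 0, 0, 0, 0, 0, 1],
    [0, 0, 0, 0, 0, 0, 1],
    [0, 0, 0, 0, 0, 10, 1],
    [0, 0, 0, 0, 0, 20, 1],
    [0, 0, 0, 0, 0, 30, 1],
    [0, 0, 0, 0, 0, 0, 1],
    [0, 0, 0, 0, 0, 0, 1],
  ],
)

```text
clock: 5.2
eef_pos: [534.9, 27.2, 91.8]
eef_rot: [-3.142, 0.0, 0.049]
wrist_force: [-0.2, 1.3, 0.2]
finger_gap: 0.4
finger_force: 0.0
```

```bash
python3 -c "
from h import *
s=manip.read_state();print(s['joints'],s['eef_pos'],s['clock'],s['finger_gap'],s['finger_force'],s['wrist_force'],s['moment'])
a=manip.camera('wrist')[150:400,150:490];b=manip.camera('scene')[130:230,280:420]
o=np.zeros((600,800,3),np.uint8);o[:250,:340]=a;o[:400,340:800]=cv2.resize(b,(560,400))[:,:460];save('c2.png',o)"
```

```text
[-1.76443237e-02  3.48770498e-01  1.65299620e+00  2.29903543e-05
  1.14019563e+00  1.50462369e+00] [534.91241182  27.17290134  91.82102319] 5.2 0.4367069861510564 0.0 [-0.23162169  1.29169866  0.23216301] [ 0.05259578 -0.03330254 -0.0114631 ]
```

View pics/c2.png

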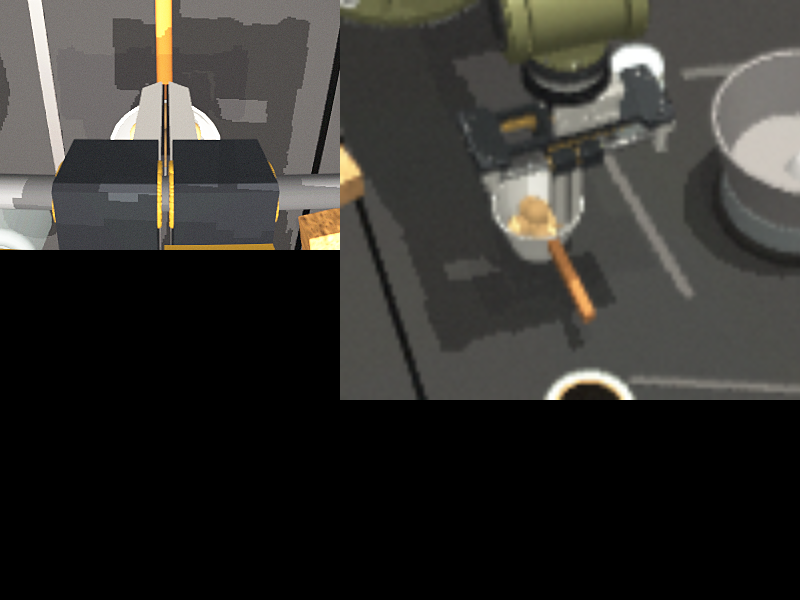

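The fingers are shut at 0.4 mm, so the handle was not held, and the scoop still stands. I'll rise to the view height and re-measure.

Call:
servo_tool(
  rows=[
    [0, 0, 0, 0, 0, 50, 0],
    [0, 0, 0, 3, 3, 52, 0],
    [0, 0, 0, 0, 0, 0, 0],
    [0, 0, 0, 0, 0, 0, 0],
    [0, 0, 0, 0, 0, 0, 0],
    [0, 0, 0, 0, 0, 0, 0],
    [0, 0, 0, 0, 0, 0, 0],
    [0, 0, 0, 0, 0, 0, 0],
    [0, 0, 0, 0, 0, 0, 0],
    [0, 0, 0, 0, 0, 0, 0],
  ],
)

```text
clock: 6.55
eef_pos: [538.2, 30.2, 194.1]
eef_rot: [3.142, 0.0, 0.049]
wrist_force: [-0.1, 0.2, 0.3]
finger_gap: 93.1
finger_force: 0.0
```

```bash
python3 -c "
from h import *
s=manip.read_state();print(s['joints'],s['eef_pos'],s['eef_rot'],s['clock'],s['finger_gap'])
a=manip.camera('wrist');save('w2.png',a);b=manip.camera('scene');save('scene2.png',b)
import pickle;pickle.dump(s,open('w2.pkl','wb'))
o=np.zeros((560,800,3),np.uint8);o[:300,:400]=cv2.resize(a[100:330,165:475],(400,300));o[:300,400:]=cv2.resize(load('w1.png')[100:330,165:475],(400,300))
o[300:,:400]=cv2.resize(b[160:220,290:382],(400,260));o[300:,400:]=cv2.resize(load('scene0.png')[160:220,290:382],(400,260))
save('c3.png',o)"
```

```text
[-1.19660539e-02  2.58897837e-01  1.52169982e+00 -3.46566870e-05
  1.36099561e+00  1.51031453e+00] [538.17011466  30.15223735 194.12556704] [3.14155886e+00 2.65949122e-06 4.85229591e-02] 6.55 93.1088590561535
```

View pics/c3.png

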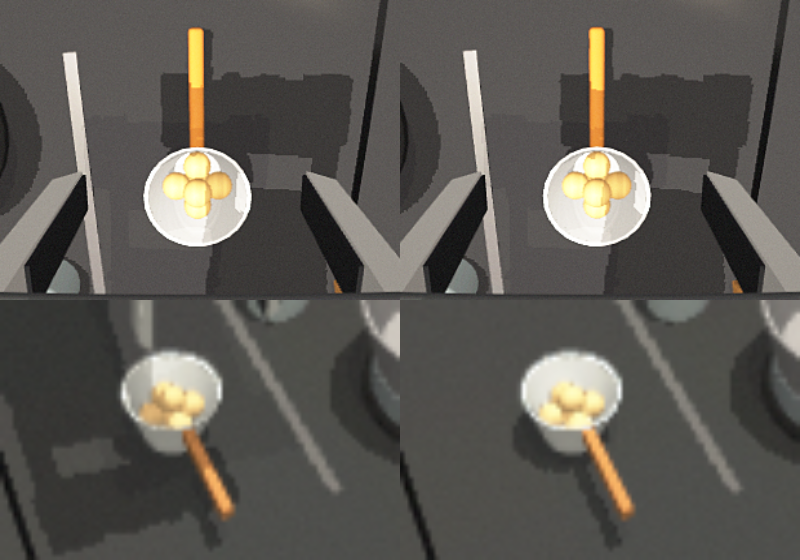

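The scoop has not moved. I'll retry and read the grip before lifting.

Call:
servo_tool(
  rows=[
    [0, 0, 0, -3, -3, -40, 0.5],
    [0, 0, 0, 0, 0, -40, 0.5],
    [0, 0, 0, 0, 0, -40, 0.5],
    [0, 0, 0, 0, 0, -30, 0.5],
    [0, 0, 0, 0, 0, -13, 0.5],
    [0, 0, 0, 0, 0, 0, 0.8],
    [0, 0, 0, 0, 0, 0, 0.8],
    [0, 0, 0, 0, 0, 0, 0.95],
    [0, 0, 0, 0, 0, 0, 0.95],
    [0, 0, 0, 0, 0, 0, 0.95],
  ],
)

```text
clock: 7.9
eef_pos: [535.3, 27.2, 31.4]
eef_rot: [3.142, -0.0, 0.049]
wrist_force: [0.7, 0.1, -0.1]
finger_gap: 5.1
finger_force: 0.0
```

```bash
python3 -c "
from h import *
s=manip.read_state();print(s['eef_pos'],s['clock'],s['finger_gap'],s['finger_force'],s['wrist_force'],s['moment'])
a=manip.camera('wrist');save('w3.png',a)
print(manip.read_state()['finger_gap'])"
```

```text
[535.26909482  27.15787048  31.4071728 ] 7.9 5.121659676569031 0.0 [ 0.74608436  0.14710152 -0.13847937] [ 0.0107149  -0.01498254  0.06617936]
4.267334390529432
```

View pics/w3.png

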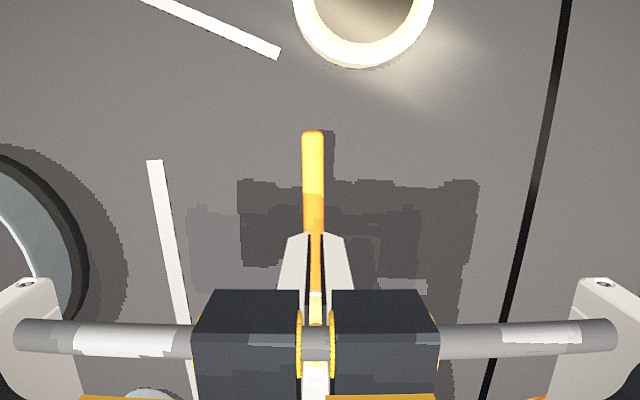

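The fingers close above the handle without touching it. In w1 the open tips, 94 mm apart, span 165 px. That puts them about 197 mm from the camera, roughly 30 mm short of the stated TCP. So the real finger ends sit about 30 mm behind the TCP (z ≈ 61 now, handle top 58). I'll open and go down to TCP z ≈ 6, which clears the bench either way.

Call:
servo_tool(
  rows=[
    [0, 0, 0, 0, 0, 0, 0.5],
    [0, 0, 0, 0, 0, 0, 0.5],
    [0, 0, 0, 0, 0, 0, 0.5],
    [0, 0, 0, 0, 0, 0, 0.5],
    [0, 0, 0, 0, 0, -10, 0.5],
    [0, 0, 0, 0, 0, -10, 0.5],
    [0, 0, 0, 0, 0, -5, 0.5],
    [0, 0, 0, 0, 0, 0, 0.5],
  ],
)

```text
clock: 8.95
eef_pos: [534.9, 27.2, 5.6]
eef_rot: [-3.142, 0.001, 0.049]
wrist_force: [0.5, -1.1, 0.7]
finger_gap: 47.0
finger_force: 0.0
```

Call:
servo_tool(
  rows=[
    [0, 0, 0, 0, 0, 0, 1],
    [0, 0, 0, 0, 0, 0, 1],
    [0, 0, 0, 0, 0, 0, 1],
    [0, 0, 0, 0, 0, 0, 1],
    [0, 0, 0, 0, 0, 0, 1],
    [0, 0, 0, 0, 0, 0, 1],
    [0, 0, 0, 0, 0, 0, 1],
  ],
)

```text
clock: 9.82
eef_pos: [535.3, 27.2, 6.2]
eef_rot: [3.142, -0.0, 0.049]
wrist_force: [0.8, -0.4, 1.2]
finger_gap: 11.6
finger_force: 60.0
```

Call:
servo_tool(
  rows=[
    [0, 0, 0, 0, 0, 5, 1],
    [0, 0, 0, 0, 0, 15, 1],
    [0, 0, 0, 0, 0, 25, 1],
    [0, 0, 0, 0, 0, 30, 1],
    [0, 0, 0, 0, 0, 35, 1],
    [0, 0, 0, 0, 0, 40, 1],
    [0, 0, 0, 0, 0, 40, 1],
    [0, 0, 0, 0, 0, 20, 1],
    [0, 0, 0, 0, 0, 0, 1],
    [0, 0, 0, 0, 0, 0, 1],
  ],
)

```text
clock: 11.08
eef_pos: [534.7, 27.2, 215.3]
eef_rot: [-3.142, 0.001, 0.049]
wrist_force: [0.7, -0.2, -2.2]
finger_gap: 11.3
finger_force: 60.0
```

```bash
python3 -c "
from h import *
s=manip.read_state();print(s['joints'],s['eef_pos'],s['clock'],s['finger_gap'],s['finger_force'],s['wrist_force'],s['moment'])
a=manip.camera('wrist')[80:350,150:490];b=manip.camera('scene')[110:230,260:420]
o=np.zeros((400,800,3),np.uint8);o[:270,:340]=a;o[:345,340:800]=cv2.resize(b,(460,345));save('c4.png',o)"
```

```text
[-1.76654981e-02  2.37728280e-01  1.49886827e+00 -4.11391666e-06
  1.40624898e+00  1.50456240e+00] [534.69257053  27.1578847  215.33955571] 11.075 11.305721694030467 59.99896824359894 [ 0.7256023  -0.17916142 -2.20673103] [ 0.04664732 -0.11667974  0.02485321]
```

View pics/c4.png

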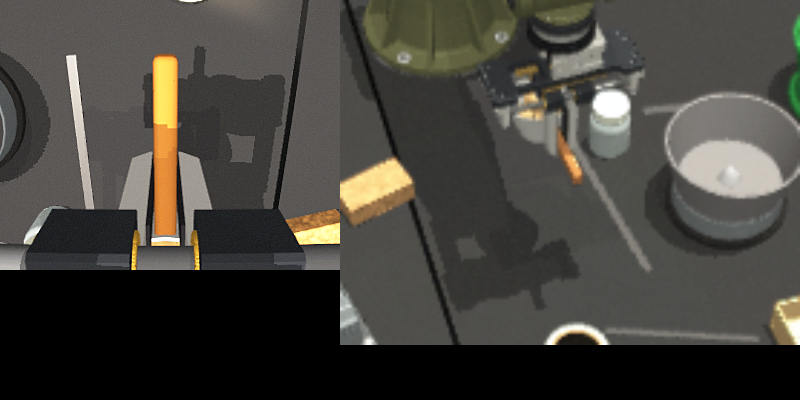

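The scoop is held level with knobs inside, and the tumbler is clear. Next I yaw it 87° and move next to the bowl.

Call:
servo_tool(
  rows=[
    [0, 0, 3, -2, 10, 1, 1],
    [0, 0, 6, -3, 18, 1, 1],
    [0, 0, 8, -4, 23, 1, 1],
    [0, 0, 8, -4, 23, 1, 1],
    [0, 0, 8, -4, 23, 1, 1],
    [0, 0, 8, -4, 23, 1, 1],
    [0, 0, 8, -4, 23, 1, 1],
    [0, 0, 8, -4, 23, 1, 1],
    [0, 0, 8, -4, 23, 1, 1],
    [0, 0, 8, -4, 23, 1, 1],
    [0, 0, 8, -5, 23, 1, 1],
    [0, 0, 4, -4, 12, 0, 1],
    [0, 0, 2, -1, 6, 0, 1],
    [0, 0, 0, 0, 0, 0, 1],
    [0, 0, 0, 0, 0, 0, 1],
  ],
)

```text
clock: 13.05
eef_pos: [488.2, 279.8, 227.1]
eef_rot: [-3.141, 0.0, 1.566]
wrist_force: [0.7, 0.1, -1.0]
finger_gap: 11.1
finger_force: 60.0
```

```bash
python3 -c "
from h import *
s=manip.read_state();print(s['joints'],s['eef_pos'],s['eef_rot'],s['clock'],s['finger_gap'],s['finger_force'],s['wrist_force'],s['moment'])
g=np.array([488,282,270.]);prev=g+[0,0,-44]
for k in range(1,16):
    a=np.radians(112*k/15);p=g+[0,0,-14*k/15]+44*np.array([0,np.sin(a),-np.cos(a)]);print(np.round(p-prev,1),end=' ');prev=p"
```

```text
[ 4.55362204e-01  2.93392358e-01  1.40212481e+00 -6.21328505e-06
  1.44623146e+00  4.60193636e-01] [488.24975586 279.83947364 227.08792292] [-3.14145565e+00  7.47942728e-05  1.56596567e+00] 13.05 11.142070892550874 59.99897360801697 [ 0.7003584   0.08324499 -1.02673781] [ 0.0888133  -0.08003304 -0.0135389 ]
[ 0.   5.7 -0.6] [0.  5.6 0.2] [0.  5.4 0.9] [0.  5.1 1.6] [0.  4.8 2.2] [0.  4.3 2.8] [0.  3.8 3.4] [0.  3.2 3.8] [0.  2.6 4.2] [0.  1.9 4.5] [0.  1.2 4.7] [0.  0.4 4.8] [ 0.  -0.3  4.8] [ 0.  -1.1  4.7] [ 0.  -1.8  4.5]
```

Call:
servo_tool(
  rows=[
    [7.5, 0, 0, 0, 10.7, -0.6, 1],
    [7.5, 0, 0, 0, 10.6, 0.2, 1],
    [7.5, 0, 0, 0, 10.4, 0.9, 1],
    [7.5, 0, 0, 0, 10.1, 1.6, 1],
    [7.5, 0, 0, 0, 9.8, 2.2, 1],
    [7.5, 0, 0, 0, 9.3, 2.8, 1],
    [7.5, 0, 0, 0, 8.8, 3.4, 1],
  ],
)

```text
clock: 13.92
eef_pos: [488.6, 349.4, 238.1]
eef_rot: [-3.138, -0.92, 1.564]
wrist_force: [0.0, 0.3, -2.3]
finger_gap: 11.5
finger_force: 60.0
```

```bash
python3 -c "
from h import *
s=manip.read_state();print(s['joints'],s['eef_pos'],s['eef_rot'],s['clock'],s['finger_gap'],s['finger_force'],s['wrist_force'],s['moment'])"
```

```text
[ 0.14357111  0.24178469  1.72631285  0.99262562  1.22261159 -0.24076872] [488.63781156 349.36888391 238.10010201] [-3.1381136  -0.9201403   1.56387914] 13.925 11.50739647006074 60.0000661611557 [ 0.02641769  0.33364071 -2.31692847] [-0.63480086 -0.08427651 -0.0108223 ]
```

Tilted about 53° and the joints are comfortable. I continue to 112° while moving back in y.

Call:
servo_tool(
  rows=[
    [7.5, 0, 0, 0, 6.2, 3.8, 1],
    [7.5, 0, 0, 0, 2.6, 4.2, 1],
    [7.5, 0, 0, 0, 0, 4.5, 1],
    [7.5, 0, 0, 0, -2, 4.7, 1],
    [7.5, 0, 0, 0, -3, 4.8, 1],
    [7.5, 0, 0, 0, -4, 4.8, 1],
    [7.5, 0, 0, 0, -5, 4.7, 1],
    [7.5, 0, 0, 0, -6, 4.5, 1],
    [0, 0, 0, 0, 0, 0, 1],
    [0, 0, 0, 0, 0, 0, 1],
    [0, 0, 0, 0, 0, 0, 1],
    [0, 0, 0, 0, 0, 0, 1],
  ],
)

```text
clock: 15.42
eef_pos: [488.2, 338.6, 274.3]
eef_rot: [-0.005, -1.179, -1.564]
wrist_force: [0.3, -0.3, -2.0]
finger_gap: 11.5
finger_force: 60.0
```

```bash
python3 -c "
from h import *
s=manip.read_state();print(s['joints'],s['eef_pos'],s['eef_rot'],s['clock'],s['finger_gap'],s['finger_force'],s['wrist_force'],s['moment'])
b=manip.camera('scene');c=manip.camera('top');save('scene5.png',b);save('top5.png',c)
o=np.zeros((450,800,3),np.uint8);o[:,:400]=cv2.resize(b[90:225,330:450],(400,450));o[:,400:]=cv2.resize(c[180:292,170:270],(400,450));save('c5.png',o)"
```

```text
[ 0.04321504  0.686679    1.84847658  1.83531968  1.86643347 -0.9309742 ] [488.19183155 338.6430582  274.32934945] [-0.00544017 -1.17889156 -1.56440049] 15.425 11.48322994244109 60.000160932540894 [ 0.34121691 -0.33977335 -2.04119084] [-0.61075586 -0.09524564  0.00270085]
```

View pics/c5.png

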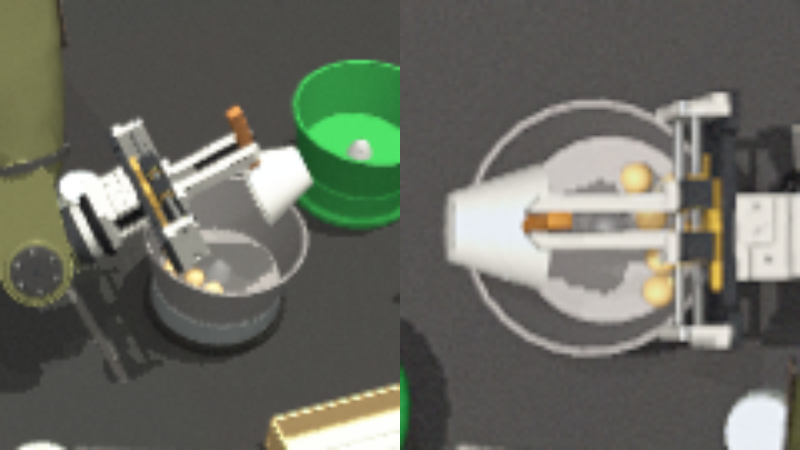

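All visible knobs lie on the bowl's -y side and the cup points well down. I tip 8° further to be sure, then untilt while rising.

Call:
servo_tool(
  rows=[
    [8, 0, 0, 0, -2, 6, 1],
    [0, 0, 0, 0, 0, 0, 1],
    [-8, 0, 0, 0, 2, 4, 1],
    [-7.5, 0, 0, 0, 1.8, 1.5, 1],
    [-7.5, 0, 0, 0, 1.1, 1.3, 1],
    [-7.5, 0, 0, 0, 0.3, 1.2, 1],
    [-7.5, 0, 0, 0, -0.4, 1.2, 1],
    [-7.5, 0, 0, 0, -1.2, 1.3, 1],
    [-7.5, 0, 0, 0, -1.9, 1.5, 1],
    [-7.5, 0, 0, 0, -2.6, 1.8, 1],
    [-7.5, 0, 0, 0, -3.2, 2.2, 1],
    [-7.5, 0, 0, 0, -3.8, -1, 1],
    [-7.5, 0, 0, 0, -4.3, -0.5, 1],
    [-7.5, 0, 0, 0, -4.8, 0, 1],
    [-7.5, 0, 0, 0, -5.1, 0, 1],
    [-7.5, 0, 0, 0, -5.4, 0, 1],
    [-7.5, 0, 0, 0, -5.6, 0, 1],
    [-7.5, 0, 0, 0, -5.7, 0, 1],
    [0, 0, 0, 0, 0, 0, 1],
  ],
)

```text
clock: 17.9
eef_pos: [488.6, 298.4, 294.7]
eef_rot: [3.138, 0.0, 1.568]
wrist_force: [-0.5, -0.0, -1.7]
finger_gap: 11.5
finger_force: 60.0
```

```bash
python3 -c "
from h import *
s=manip.read_state();print(s['joints'],s['eef_pos'],s['eef_rot'],s['clock'],s['finger_gap'],s['finger_force'],s['wrist_force'],s['moment'])"
```

```text
[ 0.48519868  0.29178869  1.25207541 -0.00167154  1.59468873  0.48827363] [488.60942613 298.41404337 294.70180811] [3.13812418e+00 4.96728567e-05 1.56767882e+00] 17.9 11.48649232134268 59.99951899051666 [-0.46875044 -0.00221523 -1.66558017] [ 0.03212107 -0.02714921 -0.00690224]
```

Call:
servo_tool(
  rows=[
    [0, 0, 0, -4, -18, 0, 1],
    [0, 0, 0, -4, -35, 0, 1],
    [0, 0, 0, -4, -35, 0, 1],
    [0, 0, 0, -4, -35, -20, 1],
    [0, 0, 0, -4, -35, -30, 1],
    [0, 0, 0, -4, -35, -40, 1],
    [0, 0, 0, -4, -20, -40, 1],
    [0, 0, 0, 0, 0, -40, 1],
    [0, 0, 0, 0, 0, -30, 1],
    [0, 0, 0, 0, 0, 0, 1],
    [0, 0, 0, 0, 0, 0, 1],
  ],
)

```text
clock: 19.27
eef_pos: [461.0, 84.6, 95.7]
eef_rot: [3.139, -0.001, 1.566]
wrist_force: [-0.7, 1.0, -1.3]
finger_gap: 11.8
finger_force: 60.0
```

Run:
```python
from h import *
s=manip.read_state();print(s['joints'],s['eef_pos'],s['clock'],s['wrist_force'])
T=manip.camera('top');save('top6.png',T);S=manip.camera('scene');save('scene6.png',S);W=manip.camera('wrist');save('w6.png',W)
for im,n in((T,'top'),(S,'scene')):
    h=cv2.cvtColor(im,cv2.COLOR_RGB2HSV);m=((h[...,0]>10)&(h[...,0]<28)&(h[...,1]>60)&(h[...,2]>150)).astype(np.uint8)
    k,l,st,c=cv2.connectedComponentsWithStats(m);print(n,[(st[i].tolist(),np.round(c[i],1).tolist()) for i in range(1,k) if st[i,4]>12])
o=np.zeros((600,800,3),np.uint8)
o[:300,:400]=cv2.resize(T[195:270,180:280],(400,300),interpolation=2)
o[:300,400:]=cv2.resize(S[140:215,355:455],(400,300),interpolation=2)
o[300:,:400]=cv2.resize(S[110:222,280:430],(400,300),interpolation=2)
o[300:,400:]=cv2.resize(W[60:360,120:520],(400,300))
save('c6.png',o)
```

```text
[1.02999136e-01 2.00910394e-01 1.83485777e+00 4.64516796e-04
 1.10269727e+00 1.07588252e-01] [461.003418    84.57325239  95.7181001 ] 19.275 [-0.70062633  0.99752165 -1.32772083]
top [([172, 89, 8, 2, 15], [175.3, 89.5]), ([169, 94, 59, 78, 226], [180.4, 132.5]), ([571, 115, 69, 31, 634], [605.4, 130.0]), ([217, 124, 13, 48, 62], [227.5, 152.6]), ([411, 146, 18, 27, 121], [419.8, 158.8]), ([302, 166, 20, 20, 86], [311.3, 175.5]), ([499, 170, 7, 7, 35], [502.1, 172.6]), ([102, 174, 27, 33, 277], [114.5, 189.5]), ([115, 177, 7, 7, 41], [117.9, 179.7]), ([463, 196, 9, 34, 65], [465.5, 214.6]), ([411, 216, 7, 7, 34], [413.6, 219.0]), ([225, 221, 8, 8, 45], [228.5, 224.6]), ([229, 223, 13, 15, 95], [235.1, 230.1]), ([231, 235, 14, 22, 141], [236.9, 244.3]), ([113, 239, 8, 7, 48], [116.8, 242.0]), ([582, 261, 58, 16, 446], [611.2, 268.7]), ([356, 270, 35, 26, 590], [373.1, 282.6]), ([506, 293, 7, 7, 39], [509.0, 296.4])]
scene [([356, 0, 18, 18, 206], [362.9, 9.2]), ([0, 7, 46, 19, 386], [17.3, 14.7]), ([265, 21, 37, 42, 941], [280.3, 39.6]), ([254, 27, 7, 21, 56], [257.5, 35.2]), ([8, 35,
[... 384 characters left out ...]
 ([379, 160, 13, 16, 76], [384.0, 168.3]), ([258, 165, 27, 22, 304], [271.2, 174.4]), ([475, 178, 30, 19, 130], [489.1, 187.1]), ([161, 193, 4, 4, 14], [162.5, 194.3]), ([490, 194, 5, 4, 14], [491.9, 195.9]), ([242, 204, 9, 10, 60], [246.5, 208.7]), ([411, 204, 81, 79, 720], [452.1, 240.7]), ([461, 212, 7, 7, 15], [463.9, 215.0]), ([333, 225, 19, 15, 54], [341.4, 232.1]), ([201, 228, 6, 23, 27], [203.9, 239.7]), ([418, 229, 8, 16, 16], [421.5, 236.5]), ([415, 233, 8, 15, 15], [418.7, 240.0]), ([241, 253, 18, 18, 82], [249.5, 261.5]), ([431, 254, 8, 16, 16], [434.5, 261.5]), ([168, 278, 6, 6, 23], [170.7, 280.5]), ([20, 289, 79, 29, 653], [58.5, 303.5]), ([0, 393, 36, 7, 127], [13.2, 397.3])]
```

View pics/c6.png

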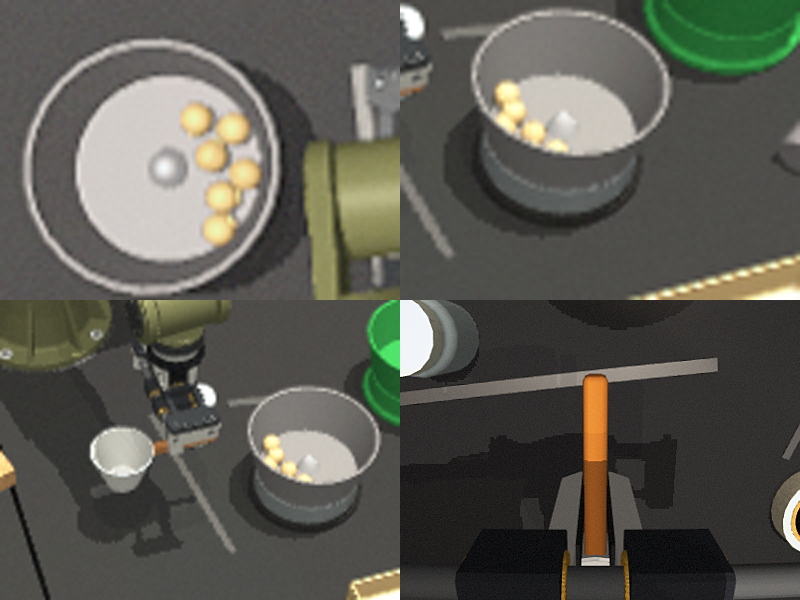

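All six knobs are in the bowl (top crop, right side of the floor). The scoop is empty and hangs level. I set it down.

Call:
servo_tool(
  rows=[
    [0, 0, 0, 0, 0, -20, 1],
    [0, 0, 0, 0, 0, -30, 1],
    [0, 0, 0, 0, 0, -22, 1],
    [0, 0, 0, 0, 0, -9, 1],
    [0, 0, 0, 0, 0, -4, 1],
    [0, 0, 0, 0, 0, -2, 1],
    [0, 0, 0, 0, 0, -1, 1],
    [0, 0, 0, 0, 0, 0, 1],
    [0, 0, 0, 0, 0, 0, 1],
  ],
)

```text
clock: 20.55
eef_pos: [460.4, 84.9, 6.4]
eef_rot: [3.141, -0.0, 1.567]
wrist_force: [0.4, 1.0, -1.7]
finger_gap: 11.6
finger_force: 60.0
```

Call:
servo_tool(
  rows=[
    [0, 0, 0, 0, 0, -1, 1],
    [0, 0, 0, 0, 0, 0, 1],
    [0, 0, 0, 0, 0, 0, 0.8],
    [0, 0, 0, 0, 0, 0, 0.7],
    [0, 0, 0, 0, 0, 0, 0.5],
    [0, 0, 0, 0, 0, 0, 0.5],
    [0, 0, 0, 0, 0, 0, 0.5],
    [0, 0, 0, 0, 0, 20, 0.5],
    [0, 0, 0, 0, 0, 40, 0.5],
    [0, 0, 0, 0, 0, 50, 0.5],
    [0, 0, 0, 0, 0, 50, 0.5],
    [0, 0, 0, 0, 0, 50, 0.5],
    [0, 0, 0, 0, 0, 0, 0.5],
  ],
)

```text
clock: 22.18
eef_pos: [461.5, 85.0, 218.5]
eef_rot: [3.135, -0.001, 1.567]
wrist_force: [-0.1, -0.7, -0.5]
finger_gap: 47.0
finger_force: 0.0
```

```bash
cat > m7.py <<'E'
from h import *
import pickle
s=manip.read_state();print(s['joints'],s['eef_pos'],s['eef_rot'],s['clock'],s['finger_gap'])
W=manip.camera('wrist');save('w7.png',W);S=manip.camera('scene');save('scene7.png',S)
si,wi=manip.camera_info('scene'),manip.camera_info('wrist');WT=wristT(s,wi)
h=cv2.cvtColor(W,cv2.COLOR_RGB2HSV);m=((h[...,0]>3)&(h[...,0]<20)&(h[...,1]>150)&(h[...,2]>80)).astype(np.uint8)
m[:, :250]=0;m[:,390:]=0;m[260:]=0
y,x=np.nonzero(m);f=np.polyfit(y,x,1);print('handle px',y.min(),y.max(),np.polyval(f,[y.min(),y.max()]))
pw=(np.polyval(f,y.min()),y.min());print(plane(wi,[pw,(np.polyval(f,y.max()),y.max())],52,WT))
h=cv2.cvtColor(S,cv2.COLOR_RGB2HSV);m=((h[...,0]>3)&(h[...,0]<20)&(h[...,1]>120)&(h[...,2]>70)).astype(np.uint8)
pr=proj(si,[[460,10,62],[460,145,50]]);print('expected px',pr)
a=pr.min(0).astype(int)-14;b=pr.max(0).astype(int)+14
mm=np.zeros_like(m);mm[a[1]:b[1],a[0]:b[0]]=m[a[1]:b[1],a[0]:b[0]]
y,x=np.nonzero(mm);print('handle scene',x.min(),x.max(),y.min(),y.max());k=np.argmax(x);ps=(x.max(),y[x>=x.max()-1].mean())
r=lambda i,p,T=None:(lambda q:(q[0],q[1][0]))(ray(i,[p],T))
print('end',tri([r(wi,pw,WT),r(si,ps)]))
g=((S.min(2)>120)&(S.max(2).astype(int)-S.min(2)<40)).astype(np.uint8);c=pr[0].astype(int);q=np.zeros_like(g);q[c[1]-16:c[1]+14,c[0]-16:c[0]+16]=g[c[1]-16:c[1]+14,c[0]-16:c[0]+16]
n,l,st,cc=cv2.connectedComponentsWithStats(q);i=1+np.argmax(st[1:,4]);print('cup scene',st[i],cc[i])
E
python3 m7.py
```

```text
[1.04110281e-01 7.86581821e-02 1.67515872e+00 4.96628439e-06
 1.38144962e+00 1.07860620e-01] [461.50049865  85.02203854 218.49733093] [ 3.13530381e+00 -6.85869190e-04  1.56704723e+00] 22.175 47.03719991607547
handle px 0 203 [332.68531246 307.96961467]
[[481.16369667 263.88392552  52.        ]
 [454.52307242  51.57908671  52.        ]]
expected px [[325.73483868 181.01401905]
 [358.40501001 175.12034693]]
handle scene 338 359 173 182
end [474.56758809 198.17770659  77.53207952]
cup scene [315 173  22  22 369] [325.54471545 182.61788618]
```

The cup and handle end sit at the expected pixels in the scene view (325.5,182.6 and 359,174), so the scoop stands upright. Next I measure the pedestal head with adaptive masks.

```bash
cat > m8.py <<'E'
from h import *
S,T=load('scene6.png'),load('top6.png');si,ti=manip.camera_info('scene'),manip.camera_info('top')
def dark(im,box,thr):
    x0,y0,x1,y1=box;g=cv2.GaussianBlur(cv2.resize(im[y0:y1,x0:x1].max(2),None,fx=4,fy=4,interpolation=2),(5,5),0)
    m=(g<thr).astype(np.uint8);m=cv2.morphologyEx(m,2,np.ones((9,9)));n,l,st,c=cv2.connectedComponentsWithStats(m);i=1+np.argmax(st[1:,4])
    p=cv2.convexHull(np.argwhere(l==i)[:,::-1].astype(np.int32));e=cv2.fitEllipse(p);print(st[i],np.percentile(g,[2,10,30,50]));return np.array(e[0])/4+[x0-.4,y0-.4],np.array(e[1])/4,e[2]
a=dark(T,(402,212,440,252),42);b=dark(S,(226,184,258,206),42);print(a,b)
r=lambda i,p:(lambda q:(q[0],q[1][0]))(ray(i,[p]))
P=tri([r(ti,a[0]),r(si,b[0])]);print('head',P,proj(ti,[P])-a[0],proj(si,[P])-b[0])
# predicted along axis
n=np.array([-.487,-.11,.866])
for L in (60,70,80,90):
    for c in ([530,-309,66.5],):
        q=np.array(c)+n*(L-9);print(L,q.round(1),proj(ti,[q]).round(1),proj(si,[q]).round(1))
E
python3 m8.py
```

```text
Traceback (most recent call last):
  File "m8.py", line 7, in <module>
    a=dark(T,(402,212,440,252),42);b=dark(S,(226,184,258,206),42);print(a,b)
  File "m8.py", line 5, in dark
    m=(g<thr).astype(np.uint8);m=cv2.morphologyEx(m,2,np.ones((9,9)));n,l,st,c=cv2.connectedComponentsWithStats(m);i=1+np.argmax(st[1:,4])
                                                                                                                       ~~~~~~~~~^^^^^^^^^^
ValueError: attempt to get argmax of an empty sequence
```

```bash
sed -i 's/m=cv2.morphologyEx(m,2,np.ones((9,9)));/m=cv2.morphologyEx(cv2.morphologyEx(m,3,np.ones((5,5))),2,np.ones((9,9)));print(np.percentile(g,[2,10,30,50]));/' m8.py; sed -i 's/),42)/),56)/g' m8.py; python3 m8.py; sed 's/),56)/),52)/g' m8.py | python3 - | head -8
```

```text
[41. 47. 79. 83.]
[  33   36   84   84 5456] [41. 47. 79. 83.]
[34. 41. 77. 78.]
[  27   23   71   48 2438] [34. 41. 77. 78.]
(array([419.91793785, 230.86639748]), array([19.73791504, 23.21825027]), 43.523990631103516) (array([241.05480919, 195.22484932]), array([10.71585369, 19.20554161]), 71.2215576171875)
head [ 490.48814688 -315.60596444  133.98836854] [[0.27971867 0.05205192]] [[0.23489662 0.01244032]]
60 [ 505.2 -314.6  110.7] [[418.1 226.3]] [[243.3 202.2]]
70 [ 500.3 -315.7  119.3] [[419.1 227.8]] [[242.4 199.8]]
80 [ 495.4 -316.8  128. ] [[420.1 229.3]] [[241.5 197.4]]
90 [ 490.6 -317.9  136.6] [[421.2 230.9]] [[240.5 194.9]]
[41. 47. 79. 83.]
[  33   36   83   82 5074] [41. 47. 79. 83.]
[34. 41. 77. 78.]
[  28   24   70   47 2343] [34. 41. 77. 78.]
(array([419.84812126, 230.92336426]), array([19.24930954, 22.82177734]), 47.30868148803711) (array([241.07638226, 195.27578697]), array([10.28555679, 18.95257378]), 71.01277160644531)
head [ 490.32880157 -315.54179249  133.46755053] [[0.29395022 0.05469661]] [[0.24685258 0.01304355]]
60 [ 505.2 -314.6  110.7] [[418.1 226.3]] [[243.3 202.2]]
70 [ 500.3 -315.7  119.3] [[419.1 227.8]] [[242.4 199.8]]
```

Head disc centre is about (490,-316,134), on the axis with L ≈ 88 mm, so the head top is near (486,-317,141.5). I travel there with the fingers shut and tilt 30°.

Call:
servo_tool(
  rows=[
    [0, 0, -1.8, -1, -20, 2, 1],
    [0, 0, -3.6, -2, -40, 4, 1],
    [0, 0, -3.6, -2, -40, 4, 1],
    [0, 0, -3.6, -2, -40, 4, 1],
    [0, 0, -3.6, -2, -40, 4, 1],
    [0, 0, -3.6, -2, -40, 4, 1],
    [0, 0, -3.6, -2, -40, 4, 1],
    [0, 0, -3.6, -2, -40, 4, 1],
    [0, 0, -3.6, -2, -40, 4, 1],
    [0, 0, -3.6, -2, -40, 4, 1],
    [0, 0, -1.8, -1.5, -22, 2, 1],
    [1.55, -7.33, 0, -1.5, -2.5, -6, 1],
    [1.55, -7.33, 0, -1.5, -2.5, -6, 1],
    [1.55, -7.33, 0, -1.5, -2.5, -6, 1],
    [1.55, -7.33, 0, -1.5, -2.5, -6, 1],
    [0, 0, 0, 0, 0, 0, 1],
    [0, 0, 0, 0, 0, 0, 1],
  ],
  grip_force=20,
)

```text
clock: 24.4
eef_pos: [433.9, -327.0, 231.2]
eef_rot: [2.776, -0.38, 1.01]
wrist_force: [-1.4, -0.1, -0.6]
finger_gap: 0.2
finger_force: 0.0
```

```bash
cat > chk.py <<'E'
from h import *
s=manip.read_state();t=R.from_euler('xyz',s['eef_rot']).as_matrix()[:,2];n=np.array([-.489,-.104,.866])
top=np.array([486,-316.6,141.5]);v=s['eef_pos']-top;print(s['joints'].round(3),s['clock'],'tool z',t.round(3),'TCP',s['eef_pos'].round(1))
al=v@n;print('TCP above head along n',al,'lateral',(v-al*n).round(1),'F along n',s['wrist_force']@n,s['wrist_force'].round(1))
E
python3 chk.py
python3 - <<'E'
from h import *
T=manip.camera('top');ti=manip.camera_info('top');save('top8.png',T)
h=cv2.cvtColor(T,cv2.COLOR_RGB2HSV);m=((h[...,0]>3)&(h[...,0]<20)&(h[...,1]>130)&(h[...,2]>80)).astype(np.uint8)
p=proj(ti,[[460,10,62],[460,145,50]]);a=p.min(0).astype(int)-12;b=p.max(0).astype(int)+12
q=np.zeros_like(m);q[a[1]:b[1],a[0]:b[0]]=m[a[1]:b[1],a[0]:b[0]];y,x=np.nonzero(q);print(p,x.min(),x.max(),y.min(),y.max())
g=((T.min(2)>105)&(T.max(2).astype(int)-T.min(2)<40)).astype(np.uint8);c=p[0].astype(int);q=np.zeros_like(g);q[c[1]-19:c[1]+19,c[0]-19:c[0]+19]=g[c[1]-19:c[1]+19,c[0]-19:c[0]+19]
n,l,st,cc=cv2.connectedComponentsWithStats(q);i=1+np.argmax(st[1:,4]);print(cv2.fitEllipse(cv2.convexHull(np.argwhere(l==i)[:,::-1].astype(np.int32))))
E
```

```text
[-0.977  0.078  1.74   0.526  1.166 -0.518] 24.4 tool z [ 0.487  0.103 -0.867] TCP [ 433.9 -327.   231.2]
TCP above head along n 104.24482798230511 lateral [-1.1  0.5 -0.6] F along n 0.1770248381791878 [-1.4 -0.1 -0.6]
[[311.58292278 243.62636949]
 [268.48070969 244.60103905]] 267 296 242 246
((311.3814392089844, 243.810791015625), (29.68044662475586, 29.74259376525879), 162.32862854003906)
```

The scoop matches its expected place in the top view and its rim is round, so it is upright. I now approach along the plunger axis.

Call:
servo_tool(
  rows=[
    [0, 0, 0, 11, 2, -18, 1],
    [0, 0, 0, 11, 2, -19, 1],
    [0, 0, 0, 11, 2, -19, 1],
    [0, 0, 0, 9, 2, -17, 1],
    [0, 0, 0, 2, 0, -3.5, 1],
    [0, 0, 0, 2, 0.4, -3.5, 1],
    [0, 0, 0, 2, 0.4, -3.5, 1],
    [0, 0, 0, 2, 0.4, -3.5, 1],
    [0, 0, 0, 0, 0, 0, 1],
    [0, 0, 0, 0, 0, 0, 1],
  ],
)

```text
clock: 25.7
eef_pos: [483.6, -318.0, 144.3]
eef_rot: [2.774, -0.381, 1.01]
wrist_force: [0.0, -0.3, -0.1]
finger_gap: 0.4
finger_force: 0.0
```

```bash
python3 chk.py
```

```text
[-0.882  0.226  1.784  0.573  0.956 -0.545] 25.7 tool z [ 0.489  0.103 -0.866] TCP [ 483.6 -318.   144.3]
TCP above head along n 3.738442120286205 lateral [-0.5 -1.1 -0.4] F along n -0.03529324772420617 [ 0.  -0.3 -0.1]
```

Call:
servo_tool(
  rows=[
    [0, 0, 0, 2, 0.4, -3.5, 1],
    [0, 0, 0, 2, 0.4, -3.5, 1],
    [0, 0, 0, 2, 0.4, -3.5, 1],
    [0, 0, 0, 2, 0.4, -3.5, 1],
    [0, 0, 0, 2, 0.4, -3.5, 1],
    [0, 0, 0, 2, 0.4, -3.5, 1],
    [0, 0, 0, 0, 0, 0, 1],
  ],
)

```text
clock: 26.58
eef_pos: [495.7, -315.4, 122.8]
eef_rot: [2.775, -0.381, 1.01]
wrist_force: [0.9, 1.0, 0.7]
finger_gap: 0.6
finger_force: 0.0
```

```bash
python3 chk.py
```

```text
[-0.86   0.268  1.786  0.589  0.908 -0.555] 26.575 tool z [ 0.488  0.104 -0.866] TCP [ 495.7 -315.4  122.8]
TCP above head along n -21.040420415681115 lateral [-0.6 -1.  -0.5] F along n 0.04485699188661829 [0.9 1.  0.7]
```

Call:
servo_tool(
  rows=[
    [0, 0, 0, 1, 0.2, -1.75, 1],
    [0, 0, 0, 1, 0.2, -1.75, 1],
    [0, 0, 0, 1, 0.2, -1.75, 1],
    [0, 0, 0, 1, 0.2, -1.75, 1],
    [0, 0, 0, 0, 0, 0, 1],
  ],
)

```text
clock: 27.2
eef_pos: [499.7, -314.6, 116.0]
eef_rot: [2.775, -0.381, 1.01]
wrist_force: [-0.1, 0.7, 1.1]
finger_gap: 0.3
finger_force: 0.0
```

```bash
python3 chk.py
```

```text
[-0.852  0.282  1.786  0.594  0.893 -0.558] 27.2 tool z [ 0.489  0.104 -0.866] TCP [ 499.7 -314.6  116. ]
TCP above head along n -28.99906198502203 lateral [-0.5 -1.1 -0.4] F along n 0.9420015648501062 [-0.1  0.7  1.1]
```

Call:
servo_tool(
  rows=[
    [0, 0, 0, 1, 0.2, -1.75, 1],
    [0, 0, 0, 1, 0.2, -1.75, 1],
    [0, 0, 0, 0, 0, 0, 1],
  ],
)

```text
clock: 27.58
eef_pos: [501.7, -314.4, 112.7]
eef_rot: [2.774, -0.381, 1.01]
wrist_force: [-2.6, -0.1, 2.9]
finger_gap: 0.4
finger_force: 1.9
```

```bash
python3 chk.py
```

```text
[-0.849  0.289  1.786  0.597  0.885 -0.56 ] 27.575 tool z [ 0.489  0.103 -0.866] TCP [ 501.7 -314.4  112.7]
TCP above head along n -32.857224558652646 lateral [-0.3 -1.2 -0.3] F along n 3.7922222625757422 [-2.6 -0.1  2.9]
```

Contact at about -32 mm (3.8 N). I press 20 mm more, then go finely.

Call:
servo_tool(
  rows=[
    [0, 0, 0, 1, 0.2, -1.75, 1],
    [0, 0, 0, 1, 0.2, -1.75, 1],
    [0, 0, 0, 1, 0.2, -1.75, 1],
    [0, 0, 0, 1, 0.2, -1.75, 1],
    [0, 0, 0, 1, 0.2, -1.75, 1],
    [0, 0, 0, 1, 0.2, -1.75, 1],
    [0, 0, 0, 1, 0.2, -1.75, 1],
    [0, 0, 0, 1, 0.2, -1.75, 1],
    [0, 0, 0, 1, 0.2, -1.75, 1],
    [0, 0, 0, 1, 0.2, -1.75, 1],
    [0, 0, 0, 0, 0, 0, 1],
  ],
)

```text
clock: 28.95
eef_pos: [511.7, -312.3, 95.2]
eef_rot: [2.774, -0.381, 1.01]
wrist_force: [-5.4, 0.5, 7.7]
finger_gap: 0.7
finger_force: 4.5
```

```bash
python3 chk.py
```

```text
[-0.831  0.325  1.784  0.612  0.848 -0.569] 28.95 tool z [ 0.489  0.103 -0.866] TCP [ 511.7 -312.3   95.2]
TCP above head along n -53.0944200677487 lateral [-0.3 -1.3 -0.3] F along n 9.318294884734376 [-5.4  0.5  7.7]
```

Call:
servo_tool(
  rows=[
    [0, 0, 0, 0.5, 0.1, -0.9, 1],
    [0, 0, 0, 0.5, 0.1, -0.9, 1],
    [0, 0, 0, 0, 0, 0, 1],
  ],
)

```text
clock: 29.32
eef_pos: [512.7, -312.2, 93.6]
eef_rot: [2.774, -0.381, 1.011]
wrist_force: [-8.0, 0.8, 10.2]
finger_gap: 0.5
finger_force: 6.0
```

```bash
python3 chk.py
```

```text
[-0.83   0.329  1.784  0.613  0.844 -0.57 ] 29.325 tool z [ 0.489  0.103 -0.866] TCP [ 512.7 -312.2   93.6]
TCP above head along n -54.943222343852206 lateral [-0.2 -1.3 -0.3] F along n 12.718377278515678 [-8.   0.8 10.2]
```

Call:
servo_tool(
  rows=[
    [0, 0, 0, 0.25, 0.05, -0.45, 1],
    [0, 0, 0, 0, 0, 0, 1],
  ],
)

```text
clock: 29.58
eef_pos: [512.8, -312.2, 93.3]
eef_rot: [2.774, -0.381, 1.011]
wrist_force: [-9.9, 0.4, 11.7]
finger_gap: 0.4
finger_force: 7.3
```

```bash
python3 chk.py
```

```text
[-0.829  0.329  1.784  0.614  0.844 -0.57 ] 29.575 tool z [ 0.489  0.103 -0.866] TCP [ 512.8 -312.2   93.3]
TCP above head along n -55.29840862936535 lateral [-0.2 -1.4 -0.3] F along n 14.973410824972316 [-9.9  0.4 11.7]
```

Call:
servo_tool(
  rows=[
    [0, 0, 0, 0.25, 0.05, -0.45, 1],
    [0, 0, 0, 0, 0, 0, 1],
  ],
)

```text
clock: 29.82
eef_pos: [513.1, -312.2, 93.1]
eef_rot: [2.774, -0.381, 1.011]
wrist_force: [-11.8, 1.3, 14.0]
finger_gap: 0.7
finger_force: 8.6
```

```bash
python3 chk.py
```

```text
[-0.829  0.33   1.784  0.614  0.843 -0.571] 29.825 tool z [ 0.489  0.103 -0.866] TCP [ 513.1 -312.2   93.1]
TCP above head along n -55.644975410470394 lateral [-0.2 -1.4 -0.3] F along n 17.80683793684438 [-11.8   1.3  14. ]
```

The force is rising stiffly at about 8 N/mm (17.8 N), so the plunger is on its stop, well below 36 N. I hold about 1.6 s and then back off along the axis.

Call:
servo_tool(
  rows=[
    [0, 0, 0, 0, 0, 0, 1],
    [0, 0, 0, 0, 0, 0, 1],
    [0, 0, 0, 0, 0, 0, 1],
    [0, 0, 0, 0, 0, 0, 1],
    [0, 0, 0, 0, 0, 0, 1],
    [0, 0, 0, 0, 0, 0, 1],
    [0, 0, 0, 0, 0, 0, 1],
    [0, 0, 0, 0, 0, 0, 1],
    [0, 0, 0, 0, 0, 0, 1],
    [0, 0, 0, 0, 0, 0, 1],
    [0, 0, 0, 0, 0, 0, 1],
    [0, 0, 0, 0, 0, 0, 1],
    [0, 0, 0, 0, 0, 0, 1],
  ],
)

```text
clock: 31.45
eef_pos: [513.0, -312.2, 93.0]
eef_rot: [2.774, -0.381, 1.011]
wrist_force: [-11.4, 1.9, 13.2]
finger_gap: 0.6
finger_force: 8.5
```

```bash
python3 chk.py
```

```text
[-0.829  0.33   1.784  0.614  0.843 -0.571] 31.45 tool z [ 0.489  0.103 -0.866] TCP [ 513.  -312.2   93. ]
TCP above head along n -55.64109848300801 lateral [-0.2 -1.4 -0.3] F along n 16.765281896953123 [-11.4   1.9  13.2]
```

Call:
servo_tool(
  rows=[
    [0, 0, 0, -2, -0.4, 3.5, 1],
    [0, 0, 0, -3, -0.6, 5.3, 1],
    [0, 0, 0, -4, -0.8, 7, 1],
    [0, 0, 0, -5, -1, 8.8, 1],
    [0, 0, 0, -8, -1.6, 14, 1],
    [0, 0, 0, -10, -2, 17.5, 1],
    [0, 0, 0, -10, -2, 17.5, 1],
    [0, 0, 0, -10, -2, 17.5, 1],
    [0, 0, 0, 0, 0, 0, 1],
    [0, 0, 0, 0, 0, 0, 1],
    [0, 0, 0, 0, 0, 0, 1],
    [0, 0, 0, 0, 0, 0, 1],
  ],
)

```text
clock: 32.95
eef_pos: [461.2, -322.2, 183.0]
eef_rot: [2.775, -0.382, 1.01]
wrist_force: [0.4, 0.6, 0.2]
finger_gap: 0.6
finger_force: 0.0
```

```bash
python3 chk.py
python3 - <<'E'
from h import *
S0,S=load('scene6.png'),manip.camera('scene')
T=manip.camera('top')
def d(a,b,box): x0,y0,x1,y1=box;return np.abs(a[y0:y1,x0:x1].astype(int)-b[y0:y1,x0:x1]).mean().round(1)
print('bowl scene',d(S0,S,(360,145,430,190)),'bowl top',d(load('top6.png'),T,(186,204,250,268)))
def c(im):
    x0,y0,x1,y1=226,184,258,206;g=im[y0:y1,x0:x1].max(2);y,x=np.nonzero(g<56);return x.mean()+x0,y.mean()+y0,len(x)
print('head scene before/after',c(S0),c(S))
E
```

```text
[-0.924  0.155  1.771  0.549  1.048 -0.531] 32.95 tool z [ 0.488  0.104 -0.867] TCP [ 461.2 -322.2  183. ]
TCP above head along n 48.63326886515401 lateral [-1.  -0.5 -0.6] F along n -0.08294400515299696 [0.4 0.6 0.2]
bowl scene 1.6 bowl top 1.9
head scene before/after (np.float64(241.1483870967742), np.float64(195.25806451612902), 155) (np.float64(235.58823529411765), np.float64(193.47338935574228), 357)
```

The bowl is unchanged and the tool is clear of everything (about 80 mm off the head, no force). The arm hides the head in the scene view, so I could not see its return, but the spring had nothing holding it. Handing in.

```bash
python3 -c "
from cell import manip
print(manip.sign_off())"
```

```text
the job is handed in; nothing more can be done
None
```

I handed the job in at about 33 s: six knobs in the tumbler, the empty scoop upright on the bench, and the plunger held on its stop for about 1.6 s at about 18 N, then released; its return was not seen because the arm hid the head, and no verdict came back.

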